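# Vent a vacuum pot, crack its stuck lid and let it drip

### The job

The pump is off but the wood-stabilising pot on the bench is still under vacuum: unscrew the knurled vent nut on its lid by a good half turn (anticlockwise seen from above) to let the air in, and only then pull the lid up by its bridge handle until the sticky gasket lets go, without letting it fly up. Hold the lid level and just clear of the pot, still centred over it with a gap of about 20 mm all round, so that it drips back into the pot for a few seconds, and finish while still holding it there: do not put it down or let go. Leave the brush, the two wood blanks and the mortise chisel where they lie.

Things in the scene. Friction and masses are not known exactly. Their poses are not given: they have to be found in the camera images.
- pot: Upright stainless steel pot, 176 mm across and 120 mm high, with a rubber gasket round its rim, two wire side loops and a small valve low on one side; screwed to a 250 x 250 x 12 mm plywood board and fixed to the bench, it does not move. Origin: centre of the board's underside, on the bench; z up.
- pot_rim (a point): Centre of the pot's mouth, level with the top of the gasket, 136 mm above the bench, on which the underside of the lid's disc lies at the start. z up.
- lid_handle (a point): Centre of the black grip bar of the lid's bridge handle. The bar is 104 mm long along this point's x axis, 14 mm wide (y) and 16 mm high, on two 12 mm steel posts 84 mm apart; its centre is 45 mm above the top of the lid, 57 mm above lid_disc. z is the lid's upward axis. 66 mm towards +y stands the vent nut, 66 mm towards -y an upright round gauge (52 mm dial, top 66 mm above the lid).
- lid_disc (a point): Centre of the underside of the lid's clear acrylic disc (184 mm across, 12 mm thick; loose, 0.65 to 0.82 kg with its fittings, balanced under the handle; same axes as lid_handle). It coincides with pot_rim when closed. A 9 mm deep step below it is gripped by the gasket: 12 to 16 N of upward pull beyond the weight, most in the first 2 mm, frees it; wholly clear at 10 mm rise.
- vent_nut (a point): Middle of the knurled brass vent nut on the lid: an upright cylinder 26 mm in diameter and 22 mm high, on a 17 mm stub, its underside 14 mm above the top of the lid (this point: 37 mm above pot_rim when closed). It turns about its vertical axis, its x axis turning along, neither rises nor comes off; about 0.06 N m turns it and it stays where left. The gauge's needle falls as it opens.
- vent (a joint): Angle of the vent nut in rad: 0 = screwed shut, growing as it is turned anticlockwise seen from above (unscrewed), stop at 4.7; at the start 0 to 0.25.
- brush: Bench brush with a wooden back and handle, about 290 mm long and 50 mm high, lying beside the pot. Origin under it on the bench, near the inner end of the bristles; handle towards -x. Leave alone.
- blank_a: Dark square wood blank, 130 x 26 x 26 mm, lying on the bench; origin at the centre of its underside. Leave alone.
- blank_b: Paler square wood blank, 130 x 26 x 26 mm, lying on the bench; origin at the centre of its underside. Leave alone.
- chisel: Hollow square mortise chisel of steel, 150 mm long and 19 mm thick at its round shank, lying on the bench; origin on the bench below its middle, shank towards -x. Leave alone.
There are look-alikes about, which are no part of the job. There is more than one size of the part that bears lid_handle; the job needs the middle-sized.

How it is judged:
By the outcome, as a careful person would: the job done as asked, in the order asked, and still so for the second after the job is handed in, while the arm keeps its last pose, push and grip.
It also fails if it takes over 67 s, if anything falls off the work surface, if the arm or the gripper's body presses on something with over 40 N, if the wrist force passes 120 N, or if a joint passes its speed limit or range.

### The arm

A 6-joint arm with a two-finger parallel gripper is mounted at the origin on the work surface. World frame = base frame: x ahead of the robot, y to its left, z up, the work surface at z = 0. Lengths are in m, angles in rad, forces in N, time in s.
With the tool pointing down it reaches from about 0.4 to 0.825 m from the base axis. Payload 7 kg.
Tool frame: the origin (TCP) lies between the finger pads; the fingertips stand 14 mm ahead of it and the grasp point (between the pads) lies 5 mm behind it; z points along the fingers, x is the direction in which the jaws open and shut, and the axes are right-handed (so a half turn about z gives the same grasp; the last joint's range is limited). The gripper opens to 85 mm and grips with 20 to 120 N. Pads are 22 mm wide; open, the fingers measure 114 mm over their backs; the gripper's body (76 mm by 85 mm) begins 54 mm behind the grasp point. The pads swing forward as they close: fully open they stand 13 mm farther back than shut.
Start: joints at [-0.998, 0.359, 0.012, 0, -1.224, -0.288], TCP at [0.19, -0.648, 0.245] pointing down, gripper open.
Joint ranges: [-3.07, 3.07], [-1.43, 2.12], [-1.02, 1.25], [-3.03, 1.67], [-3.05, -0], [-3.03, 3.03]. Speed limits (rad/s): [2.39, 2.39, 3.01, 3.14, 3.14, 3.14].

### API

Orientations are given as [roll, pitch, yaw] about the fixed x, y, z axes, in that order (R = Rz(yaw) Ry(pitch) Rx(roll)).
In Python, from station import get_obs, snapshot, calibration, close_job gives the robot as it stands.
- The arm moves only by the shell command python3 -m pendant 'ROWS' [FORCE]. ROWS is JSON, a list of rows, each an object with "grip": the closure, from -1 (fully open) to 1 (shut); "delta_pos": the shift along the tool's x, y, z in units of 60 mm (1.0 is 60 mm), a list of three; "twist": the turn about the tool's z in units of 5 degrees (1.0 is 5 degrees). A call has 1 to 20 rows; each row is the pose to reach, as a shift and turn from the pose commanded when the call began, along the tool's axes at that moment; what a row does not reach only later rows make up. A row lasts 1/8 s, in which the tool goes at most 62.5 mm and 10.7 degrees, less where a joint would pass 70% of its speed; a pose out of reach is approached as far as the arm can. A call with a gripper value outside its range is refused whole. The fingers move at their own pace and stop on an object; FORCE is the grip in N (left out, the last holds). Time passes only in rows, so rows that repeat a pose let the fingers close. It gives the time, the measured TCP pose, the force and the opening at its end, in the units of the state.
- get_obs(): the state, without advancing time (a new reading comes with each control period).
- snapshot(name): name is "scene" or "top" or "wrist"; returns the picture (420x560x3 uint8, blue, green, red); there is no depth.
- calibration(name): a dict with "intrinsics" (3x3 intrinsics, pixels), "xyz" and "orientation" of the camera in the world. Camera axes: x right, y down, z forward; pixel columns grow to the right and rows downward; lengths in m; the calibration is good to about 2 mm. A picture is of the moment at which its call begins: read the wrist's pose just before it. calibration takes no time and is no camera call; for the wrist camera it gives the pose at the moment of the call.
- close_job(): hands the job in, once; it reports no verdict.
The state is a dict: "t": time; "q": joint angles; "qd": joint speeds; "joint_torque": joint torques, N m; "position": TCP position; "tcp_rot": TCP orientation; "contact_force": force on the tool from outside, world axes, zero at the start; "moment": the same for the moment, N m; "gripper_width": opening from 0.0 (shut) to 1.0 (fully open).
Only numpy, scipy, OpenCV 4.12 (cv2) and the standard library are available. Lean on these libraries where they do the work, as an engineer would, in place of code of your own. Each camera call takes 0.05 s, during which the arm holds its last target. There are 200 camera calls.

## Working session

There is one attempt and no reset: what is moved stays moved. The work goes in short steps, Python scripts to look and compute and a shell command to move; the robot and the scene stay as the last step left them, time stands still between calls to the robot, and variables do not carry over. Pictures are saved under pics/ and viewed, about 8 in all and at most 12, crops included, and the job is handed in when it is done.

```bash
mkdir -p pics
cat > h.py <<'E'
import numpy as np, cv2
from scipy.spatial.transform import Rotation as R
from station import get_obs, snapshot, calibration
def cal(n):
    c=calibration(n); o=np.array(c["orientation"])
    M=o if o.shape==(3,3) else R.from_euler('xyz',o).as_matrix()
    return np.array(c["intrinsics"]),np.array(c["xyz"]),M
def ray(n,u,v,c=None):
    K,p,M=c or cal(n); d=M@np.linalg.inv(K)@[u,v,1]; return p,d/np.linalg.norm(d)
def plane(n,u,v,z,c=None):
    p,d=ray(n,u,v,c); return p+d*(z-p[2])/d[2]
def proj(n,X,c=None):
    K,p,M=c or cal(n); q=K@(M.T@(np.array(X)-p)); return q[:2]/q[2]
def tri(rs):
    A=np.zeros((3,3));b=np.zeros(3)
    for p,d in rs:
        P=np.eye(3)-np.outer(d,d);A+=P;b+=P@p
    return np.linalg.solve(A,b)
E
python3 - <<'E'
from h import *
for n in("scene","top"):
    cv2.imwrite(f"pics/{n}0.png",snapshot(n)); print(n,cal(n), calibration(n)["orientation"])
print(get_obs())
E
```

```text
scene (array([[405.26601705,   0.        , 270.67773603],
       [  0.        , 405.26601705, 212.84019902],
       [  0.        ,   0.        ,   1.        ]]), array([1.43903053, 0.31367958, 0.7444721 ]), array([[-0.26253098,  0.55826085, -0.78703387],
       [ 0.96479608,  0.16512635, -0.2046993 ],
       [ 0.01568442, -0.8130671 , -0.58195867]])) [-2.19201952 -0.01568507  1.83647405]
top (array([[383.02497646,   0.        , 281.72003781],
       [  0.        , 383.02497646, 213.84454157],
       [  0.        ,   0.        ,   1.        ]]), array([0.5596738 , 0.08484866, 1.08513268]), array([[-0.01470962, -0.99651411,  0.08211736],
       [-0.99933815,  0.01738444,  0.03195372],
       [-0.0332699 , -0.08159298, -0.99611028]])) [-3.05986352  0.03327604 -1.58551462]
{'t': 0.1, 'q': array([-9.97902251e-01,  3.59311488e-01,  1.11272518e-02, -3.00519188e-04,
       -1.22411730e+00, -2.88033147e-01]), 'qd': array([-1.43806821e-05, -3.14187291e-03,  3.29753800e-03,  2.06481576e-03,
       -3.08473961e-04,  2.27338850e-04]), 'joint_torque': array([-1.16737516e-03, -5.84765553e+01,  2.94107741e+01,  6.95458129e+00,
       -3.15165649e-03, -1.76087548e-05]), 'position': array([ 0.18949636, -0.64740973,  0.24445114]), 'tcp_rot': array([-3.14143592e+00, -1.52345609e-03,  1.85555481e+00]), 'contact_force': array([ 0.52899837,  0.60132325, -0.02647581]), 'moment': array([0.03154572, 0.00429439, 0.02231437]), 'gripper_width': 1.0036097611880115}
```

View pics/scene0.png

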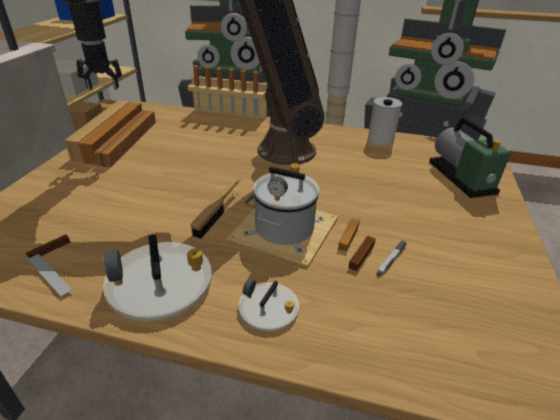

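View pics/top0.png

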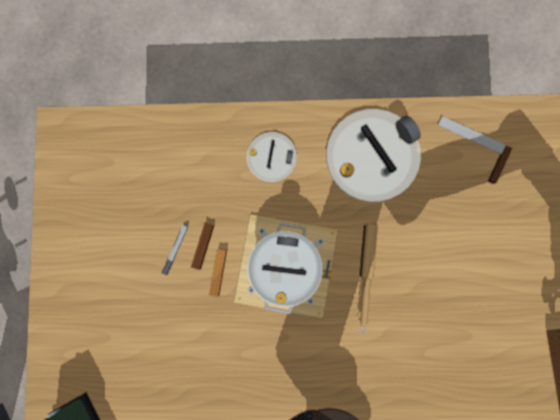

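The candidates, in scene and top pixels:
- Large lid at (158,278) / (373,155), lying on the bench.
- Small lid at (268,306) / (271,157), lying on the bench.
- Lid on the pot at (286,190) / (286,268). It is the middle-sized one and it sits on the pot, so it's the one meant.

Its nut is at (281,297) in the top view, towards the robot, with the gauge at (288,241). Next I measure it and confirm with one crop.

Run:
```python
from h import *
im=cv2.imread("pics/top0.png"); hsv=cv2.cvtColor(im,cv2.COLOR_BGR2HSV)
x0,y0,x1,y1=235,215,340,325
def comps(m,minA=25):
    n,l,s,c=cv2.connectedComponentsWithStats(m.astype(np.uint8))
    return [(i,s[i],c[i],l) for i in range(1,n) if s[i][4]>=minA]
sub=np.zeros(im.shape[:2],bool); yy,xx=np.mgrid[:420,:560]; sub[(xx-286)**2+(yy-268)**2<40**2]=1
dark=(hsv[...,2]<60)&sub
brass=(hsv[...,1]>110)&(hsv[...,2]>90)&sub&((xx-286)**2+(yy-268)**2<38**2)
for nm,m,z in(("dark",dark,.201),("brass",brass,.184)):
    for i,s,c,l in comps(m,15):
        r=cv2.minAreaRect(np.argwhere(l==i)[:,::-1].astype(np.float32)); b=cv2.boxPoints(r)
        print(nm,s,c.round(1),plane("top",*c,z).round(4),"rect",[plane("top",*p,z)[:2].round(4).tolist() for p in b])
g=(hsv[...,1]<50)&(hsv[...,2]>110)&sub
cs,_=cv2.findContours(g.astype(np.uint8),0,2);c=max(cs,key=cv2.contourArea);e=cv2.fitEllipse(cv2.convexHull(c))
print("disc",e,plane("top",*e[0],.148))
crop=cv2.resize(im[y0:y1,x0:x1],None,fx=5,fy=5,interpolation=cv2.INTER_CUBIC)
s=cv2.imread("pics/scene0.png")[150:250,225:345];s=cv2.resize(s,(275,229),interpolation=cv2.INTER_CUBIC)
o=np.zeros((550,800,3),np.uint8);o[:,:525]=crop;o[:229,525:]=s;cv2.imwrite("pics/crop.png",o)
```

```text
dark [263 265  42   9 135] [283.9 269.5] [0.5046 0.1102 0.201 ] rect [[0.5076, 0.1582], [0.5166, 0.1568], [0.5025, 0.0633], [0.4935, 0.0647]]
brass [276 293  10  10  76] [280.7 297.7] [0.4388 0.1191 0.184 ] rect [[0.4497, 0.1298], [0.4494, 0.1089], [0.4289, 0.1092], [0.4291, 0.13]]
disc ((285.1167297363281, 267.73077392578125), (75.65538787841797, 80.56107330322266), 12.317449569702148) [0.50555132 0.10859326 0.148     ]
```

View pics/crop.png

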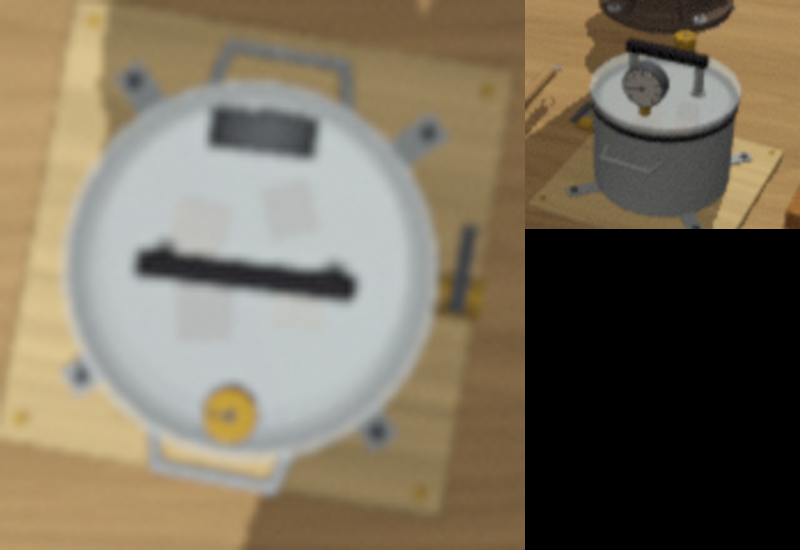

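The crop shows a disc with a black bar, a brass nut at the near edge and an upright gauge at the far edge, all on the pot. The nut-to-handle distance measures 66.7 mm, as specified. Next I work out the move to a point above the nut, with a waypoint.

```bash
cat >> h.py <<'E'
def delta(target):
    o=get_obs(); M=R.from_euler('xyz',o["tcp_rot"]).as_matrix()
    return (M.T@(np.array(target)-o["position"])/.06).round(3)
E
python3 - <<'E'
from h import *
for t in([.19,-.648,.30],[.50,-.25,.30],[.439,.119,.30],[.439,.119,.25]): print(t,delta(t))
E
```

```text
[0.19, -0.648, 0.3] [-0.01   0.005 -0.926]
[0.5, -0.25, 0.3] [ 4.904  6.827 -0.919]
[0.439, 0.119, 0.3] [11.092  7.579 -0.91 ]
[0.439, 0.119, 0.25] [11.091  7.579 -0.077]
```

```bash
python3 -m pendant '[{"grip":-1,"delta_pos":[0,0,-0.9],"twist":0},{"grip":-1,"delta_pos":[0.6,0.8,-0.9],"twist":0},{"grip":-1,"delta_pos":[1.2,1.6,-0.9],"twist":0},{"grip":-1,"delta_pos":[1.8,2.5,-0.9],"twist":1},{"grip":-1,"delta_pos":[2.4,3.3,-0.9],"twist":1},{"grip":-1,"delta_pos":[3,4.1,-0.9],"twist":2},{"grip":-1,"delta_pos":[3.6,5,-0.9],"twist":2},{"grip":-1,"delta_pos":[4.2,5.9,-0.9],"twist":3},{"grip":-1,"delta_pos":[4.9,6.8,-0.9],"twist":3},{"grip":-1,"delta_pos":[5.8,6.9,-0.9],"twist":4},{"grip":-1,"delta_pos":[6.7,7,-0.9],"twist":4},{"grip":-1,"delta_pos":[7.6,7.1,-0.9],"twist":5},{"grip":-1,"delta_pos":[8.5,7.3,-0.9],"twist":5},{"grip":-1,"delta_pos":[9.4,7.4,-0.9],"twist":5},{"grip":-1,"delta_pos":[10.3,7.5,-0.9],"twist":5},{"grip":-1,"delta_pos":[11.1,7.58,-0.9],"twist":5},{"grip":-1,"delta_pos":[11.1,7.58,-0.9],"twist":5},{"grip":-1,"delta_pos":[11.1,7.58,-0.9],"twist":5}]' 40
python3 - <<'E'
from h import *
o=get_obs();c=cal("wrist");cv2.imwrite("pics/w1.png",snapshot("wrist"));cv2.imwrite("pics/top1.png",snapshot("top"))
print(o["t"],o["q"].round(3),c)
for n,X in dict(nut=[.4388,.1191,.184],handle=[.505,.110,.201]).items():print(n,proj("wrist",X,c))
np.savez("w1.npz",K=c[0],p=c[1],M=c[2])
E
```

```text
t: 2.35
position: [0.4387, 0.1191, 0.2991]
tcp_rot: [-3.141, 0.0, 1.42]
contact_force: [-0.0, -1.0, 0.2]
gripper_width: 1.003
2.35 [ 0.701 -0.048 -0.358 -0.    -1.262 -2.422] (array([[312.89528133,   0.        , 276.65715592],
       [  0.        , 312.89528133, 213.00719341],
       [  0.        ,   0.        ,   1.        ]]), array([0.36371174, 0.13112356, 0.42788579]), array([[ 1.49787347e-01,  9.43679433e-01,  2.95013354e-01],
       [ 9.88718149e-01, -1.42838872e-01, -4.50941052e-02],
       [-4.15004972e-04,  2.98439584e-01, -9.54428438e-01]]))
nut [275.99646883 212.7518327 ]
handle [277.10638368 295.86830917]
```

View pics/w1.png

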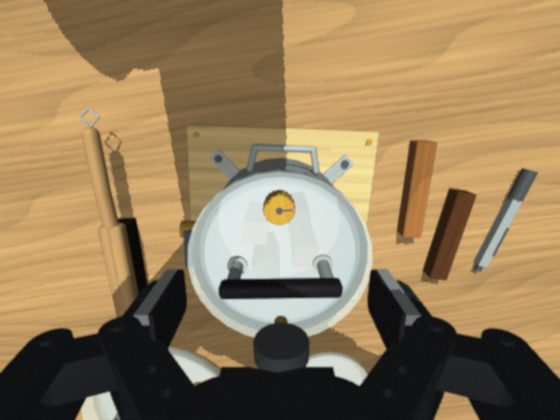

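The wrist view shows the nut at about (279,209), the bar at about (281,289) and the gauge at about (281,345), with no hindrance near the nut. q6 = -2.42, and turning anticlockwise raises it, so there's room for the whole sweep. Now I refine using both views.

Run:
```python
from h import *
im=cv2.imread("pics/w1.png"); hsv=cv2.cvtColor(im,cv2.COLOR_BGR2HSV);f=np.load("w1.npz");c=(f["K"],f["p"],f["M"])
def big(m):
    n,l,s,ce=cv2.connectedComponentsWithStats(m.astype(np.uint8));i=1+np.argmax(s[1:,4]);return l==i,s[i],ce[i]
roi=np.zeros(im.shape[:2],bool);roi[180:235,250:310]=1
m,s,ce=big((hsv[...,1]>120)&(hsv[...,2]>80)&roi);print("nut",s,ce)
e=cv2.fitEllipse(cv2.convexHull(np.argwhere(m)[:,::-1].astype(np.int32)));print(e)
# top disc: lower part of blob belongs to the side nearer camera
for z in(.173,.184):print(z,plane("",*ce,z,c).round(4))
rt=ray("top",280.7,297.7)
print("tri nut",tri([rt,ray("",*ce,c)]).round(4))
roi[:]=0;roi[270:310,205:355]=1
m,s,ce=big((hsv[...,2]<60)&roi);print("bar",s,ce)
r=cv2.minAreaRect(np.argwhere(m)[:,::-1].astype(np.float32));print(r)
P=[plane("",u,v,.195,c) for u,v in cv2.boxPoints(r)];print(np.round(P,4))
print("tri bar",tri([ray("top",284.8,269.3),ray("",*ce,c)]).round(4))
print("pred box", [proj("",[.505+a*.149*.052-b*.989*.007,.110+a*.989*.052+b*.149*.007,z],c).round(1).tolist() for a in(-1,1) for b in(-1,1) for z in(.185,.201)])
```

```text
nut [264 191  31  33 735] [278.71836735 207.50340136]
((278.877685546875, 207.6288299560547), (30.201242446899414, 33.2718391418457), 1.9428375959396362)
0.173 [0.4379 0.1215 0.173 ]
0.184 [0.4347 0.122  0.184 ]
tri nut [0.4376 0.1205 0.1735]
bar [ 220  278  122   20 2167] [280.02907245 287.91416705]
((280.5, 287.5), (19.0, 121.0), 90.0)
[[0.4848 0.0649 0.195 ]
 [0.4999 0.1647 0.195 ]
 [0.518  0.1631 0.195 ]
 [0.5026 0.0612 0.195 ]]
tri bar [0.5047 0.1105 0.1891]
pred box [[218.3, 292.9], [214.8, 303.2], [217.3, 278.7], [213.8, 288.4], [335.9, 292.8], [339.4, 303.2], [336.8, 278.7], [340.4, 288.4]]
```

```bash
python3 -m pendant '[{"grip":-1,"delta_pos":[0.02,-0.02,0.6],"twist":0},{"grip":-1,"delta_pos":[0.02,-0.02,1.2],"twist":0},{"grip":-1,"delta_pos":[0.02,-0.02,1.7],"twist":0},{"grip":-1,"delta_pos":[0.02,-0.02,2.15],"twist":0},{"grip":-1,"delta_pos":[0.02,-0.02,2.15],"twist":0},{"grip":-0.2,"delta_pos":[0.02,-0.02,2.15],"twist":0},{"grip":0.1,"delta_pos":[0.02,-0.02,2.15],"twist":0},{"grip":0.3,"delta_pos":[0.02,-0.02,2.15],"twist":0},{"grip":1,"delta_pos":[0.02,-0.02,2.15],"twist":0},{"grip":1,"delta_pos":[0.02,-0.02,2.15],"twist":0},{"grip":1,"delta_pos":[0.02,-0.02,2.15],"twist":0},{"grip":1,"delta_pos":[0.02,-0.02,2.15],"twist":0},{"grip":1,"delta_pos":[0.02,-0.02,2.15],"twist":0},{"grip":1,"delta_pos":[0.02,-0.02,2.15],"twist":0}]' 40
python3 -c "
from h import *
o=get_obs();print(o['position'],o['moment'],o['q'][5]);cv2.imwrite('pics/w2.png',snapshot('wrist'))"
```

```text
t: 4.2
position: [0.4382, 0.1203, 0.171]
tcp_rot: [3.141, 0.0, 1.42]
contact_force: [-2.0, -1.8, 6.3]
gripper_width: 0.287
[0.43818301 0.12033115 0.17103037] [-0.81949156  0.51861383  0.03324781] -2.4266682595010627
```

View pics/w2.png

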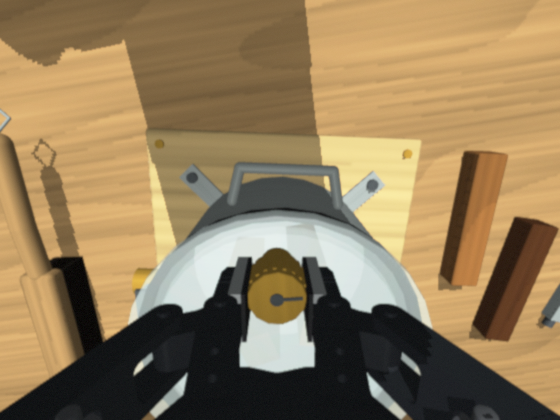

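The nut sits between the pads with its index mark pointing right, at (277→300,299). Opening is about 26 mm. Now I turn it anticlockwise (negative twist).

```bash
python3 -m pendant '[{"grip":1,"delta_pos":[0,0,0],"twist":-1},{"grip":1,"delta_pos":[0,0,0],"twist":-2},{"grip":1,"delta_pos":[0,0,0],"twist":-3},{"grip":1,"delta_pos":[0,0,0],"twist":-4},{"grip":1,"delta_pos":[0,0,0],"twist":-5},{"grip":1,"delta_pos":[0,0,0],"twist":-6},{"grip":1,"delta_pos":[0,0,0],"twist":-7},{"grip":1,"delta_pos":[0,0,0],"twist":-8},{"grip":1,"delta_pos":[0,0,0],"twist":-9},{"grip":1,"delta_pos":[0,0,0],"twist":-10},{"grip":1,"delta_pos":[0,0,0],"twist":-11},{"grip":1,"delta_pos":[0,0,0],"twist":-12},{"grip":1,"delta_pos":[0,0,0],"twist":-13},{"grip":1,"delta_pos":[0,0,0],"twist":-14},{"grip":1,"delta_pos":[0,0,0],"twist":-15},{"grip":1,"delta_pos":[0,0,0],"twist":-16},{"grip":1,"delta_pos":[0,0,0],"twist":-17},{"grip":1,"delta_pos":[0,0,0],"twist":-18},{"grip":1,"delta_pos":[0,0,0],"twist":-19},{"grip":1,"delta_pos":[0,0,0],"twist":-20}]'
python3 -c "
from h import *
o=get_obs();print(o['position'],o['moment'],o['q'])"
```

```text
t: 6.75
position: [0.437, 0.1216, 0.1709]
tcp_rot: [3.139, -0.001, -3.116]
contact_force: [-12.3, 6.5, 11.6]
gripper_width: 0.292
[0.43701196 0.12162844 0.1709467 ] [ 2.50597625  4.39523659 -0.03763962] [ 0.70605956  0.05622742 -0.56220786 -0.00272806 -0.95177766 -0.6786655 ]
```

```bash
python3 -m pendant '[{"grip":1,"delta_pos":[0.02,0.02,0],"twist":-1},{"grip":1,"delta_pos":[0.02,0.02,0],"twist":-2},{"grip":1,"delta_pos":[0.02,0.02,0],"twist":-3},{"grip":1,"delta_pos":[0.02,0.02,0],"twist":-4},{"grip":1,"delta_pos":[0.02,0.02,0],"twist":-5.3},{"grip":1,"delta_pos":[0.02,0.02,0],"twist":-6.6},{"grip":1,"delta_pos":[0.02,0.02,0],"twist":-7.9},{"grip":1,"delta_pos":[0.02,0.02,0],"twist":-9.2},{"grip":1,"delta_pos":[0.02,0.02,0],"twist":-10.5},{"grip":1,"delta_pos":[0.02,0.02,0],"twist":-11.8},{"grip":1,"delta_pos":[0.02,0.02,0],"twist":-13.1},{"grip":1,"delta_pos":[0.02,0.02,0],"twist":-14.4},{"grip":1,"delta_pos":[0.02,0.02,0],"twist":-15.7},{"grip":1,"delta_pos":[0.02,0.02,0],"twist":-17},{"grip":1,"delta_pos":[0.02,0.02,0],"twist":-18.3},{"grip":1,"delta_pos":[0.02,0.02,0],"twist":-19.6},{"grip":1,"delta_pos":[0.02,0.02,0],"twist":-20.9},{"grip":1,"delta_pos":[0.02,0.02,0],"twist":-22},{"grip":1,"delta_pos":[0.02,0.02,0],"twist":-23},{"grip":1,"delta_pos":[0.02,0.02,0],"twist":-23}]'
python3 -c "
from h import *
o=get_obs();print(o['position'],o['moment'],o['q'])
cv2.imwrite('pics/w3.png',snapshot('wrist'));s=cv2.resize(snapshot('scene')[140:250,215:355],None,fx=4,fy=4,interpolation=2)
w=cv2.imread('pics/w3.png')[220:380,180:380];w=cv2.resize(w,(240,192));c=np.zeros((440,800,3),np.uint8);c[:,:560]=s;c[:192,560:]=w;cv2.imwrite('pics/c3.png',c)"
```

```text
t: 9.25
position: [0.4355, 0.12, 0.1709]
tcp_rot: [3.138, -0.002, -1.11]
contact_force: [-6.3, -6.7, 12.1]
gripper_width: 0.296
[0.4355203  0.11999796 0.17087702] [-2.50087756  2.43149053 -0.05248882] [ 7.08049322e-01  5.45713117e-02 -5.65733937e-01  9.82012206e-04
 -9.54050777e-01  1.32278243e+00]
```

View pics/c3.png

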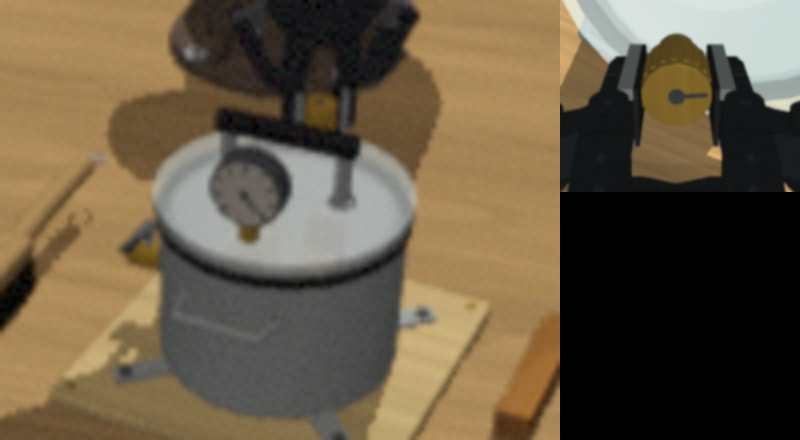

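No slip: the mark stays put in the gripper frame after 215°, and the gauge needle has dropped. Next I release, rise, and move over the handle with the jaws across the bar and half closed.

```bash
python3 -m pendant '[{"grip":0,"delta_pos":[0,0,0],"twist":0},{"grip":-0.4,"delta_pos":[0,0,0],"twist":0},{"grip":-0.4,"delta_pos":[0,0,0],"twist":0},{"grip":-0.4,"delta_pos":[0,0,-0.3],"twist":0},{"grip":-0.4,"delta_pos":[0,0,-0.9],"twist":0},{"grip":-0.4,"delta_pos":[0,0,-1.6],"twist":0},{"grip":-0.4,"delta_pos":[0,0,-2.2],"twist":-1},{"grip":-0.2,"delta_pos":[0.2,-0.3,-2.2],"twist":-3},{"grip":-0.1,"delta_pos":[0.4,-0.6,-2.2],"twist":-5},{"grip":-0.1,"delta_pos":[0.63,-0.93,-2.2],"twist":-7},{"grip":-0.1,"delta_pos":[0.63,-0.93,-2.2],"twist":-9},{"grip":-0.1,"delta_pos":[0.63,-0.93,-2.2],"twist":-11},{"grip":-0.1,"delta_pos":[0.63,-0.93,-2.2],"twist":-11},{"grip":-0.1,"delta_pos":[0.63,-0.93,-2.2],"twist":-11}]'
python3 - <<'E'
from h import *
o=get_obs();c=cal("wrist");im=snapshot("wrist");t=snapshot("top");cv2.imwrite("pics/w4.png",im);cv2.imwrite("pics/top4.png",t)
print(o["q"].round(3),o["contact_force"].round(1))
print("pred bar",[proj("",[.503,.111,z],c).round(1).tolist() for z in(.185,.193,.201)])
hsv=cv2.cvtColor(im,cv2.COLOR_BGR2HSV)
n,l,s,ce=cv2.connectedComponentsWithStats((hsv[...,2]<60).astype(np.uint8))
for i in range(1,n):
    if s[i,4]>200: 
        r=cv2.minAreaRect(np.argwhere(l==i)[:,::-1].astype(np.float32));print(s[i],ce[i].round(1),r, plane("",*r[0],.195,c).round(4))
E
```

```text
t: 11.1
position: [0.5035, 0.1127, 0.3022]
tcp_rot: [-3.142, 0.0, -0.155]
contact_force: [0.1, 0.4, -0.2]
gripper_width: 0.548
[ 0.601  0.06  -0.241 -0.    -1.269  2.385] [ 0.1  0.4 -0.2]
pred bar [[275.9, 214.9], [275.9, 217.9], [275.9, 221.1]]
[498 104  62  10 469] [529.2 108.5] ((528.5421142578125, 108.69491577148438), (61.16172790527344, 8.189287185668945), 1.8476102352142334) [0.6945 0.165  0.195 ]
[501 148  37  13 303] [515.1 153.2] ((519.0, 154.0), (36.0, 12.0), -0.0) [0.6901 0.1332 0.195 ]
[ 265  151   20  125 1907] [275.  211.7] ((274.7945556640625, 213.01658630371094), (124.27147674560547, 17.042339324951172), 88.65210723876953) [0.5029 0.1158 0.195 ]
[ 340  182   37   62 1314] [354.8 208.9] ((358.0, 212.5), (61.0, 36.0), 90.0) [0.5679 0.1061 0.195 ]
[  0 237  47  99 753] [ 28.4 278.7] ((27.750499725341797, 282.1655578613281), (104.37630462646484, 25.179136276245117), 68.5323486328125) [0.286  0.0874 0.195 ]
[    0   260   560   160 44435] [292.1 366.8] ((279.5, 339.5), (159.0, 559.0), 90.0) [ 0.4883 -0.0033  0.195 ]
[   0  274   37   66 1062] [ 10.3 310.9] ((18.0, 306.5), (65.0, 36.0), 90.0) [0.2683 0.066  0.195 ]
```

View pics/w4.png

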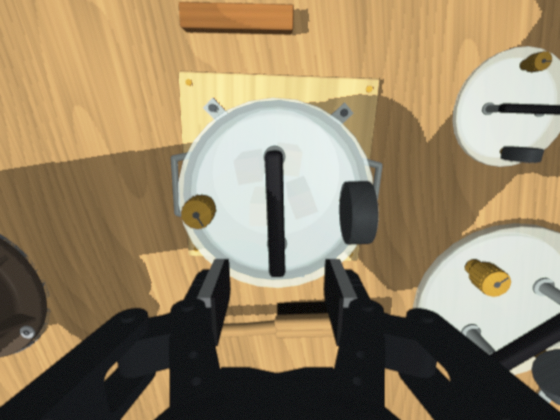

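Bar centre is at (275,213) px, which gives (0.503,0.113). The bar is about 1° anticlockwise of the jaws, and nut and gauge are clear of the half-open fingers. Next I descend and grip.

```bash
python3 -m pendant '[{"grip":-0.1,"delta_pos":[-0.01,0,0.5],"twist":-0.2},{"grip":-0.1,"delta_pos":[-0.01,0,1.0],"twist":-0.2},{"grip":-0.1,"delta_pos":[-0.01,0,1.4],"twist":-0.2},{"grip":-0.1,"delta_pos":[-0.01,0,1.7],"twist":-0.2},{"grip":-0.1,"delta_pos":[-0.01,0,1.9],"twist":-0.2},{"grip":-0.1,"delta_pos":[-0.01,0,1.9],"twist":-0.2},{"grip":0.2,"delta_pos":[-0.01,0,1.9],"twist":-0.2},{"grip":0.4,"delta_pos":[-0.01,0,1.9],"twist":-0.2},{"grip":0.5,"delta_pos":[-0.01,0,1.9],"twist":-0.2},{"grip":1,"delta_pos":[-0.01,0,1.9],"twist":-0.2},{"grip":1,"delta_pos":[-0.01,0,1.9],"twist":-0.2},{"grip":1,"delta_pos":[-0.01,0,1.9],"twist":-0.2},{"grip":1,"delta_pos":[-0.01,0,1.9],"twist":-0.2},{"grip":1,"delta_pos":[-0.01,0,1.9],"twist":-0.2},{"grip":1,"delta_pos":[-0.01,0,1.9],"twist":-0.2}]' 80
python3 -c "
from h import *
o=get_obs();print(o['position'],o['moment'],o['tcp_rot'])"
```

```text
t: 13.08
position: [0.5034, 0.1128, 0.1888]
tcp_rot: [-3.141, -0.001, -0.134]
contact_force: [-1.1, -0.6, 5.7]
gripper_width: 0.147
[0.50335044 0.11279317 0.18883912] [ 0.05983986  0.3161972  -0.03464629] [-3.14116648e+00 -9.60270162e-04 -1.33852035e-01]
```

Gripped: the opening matches 14 mm and side force is low. Next is a slow pull.

```bash
python3 -m pendant '[{"grip":1,"delta_pos":[0,0,-0.005],"twist":0},{"grip":1,"delta_pos":[0,0,-0.01],"twist":0},{"grip":1,"delta_pos":[0,0,-0.015],"twist":0},{"grip":1,"delta_pos":[0,0,-0.02],"twist":0},{"grip":1,"delta_pos":[0,0,-0.025],"twist":0},{"grip":1,"delta_pos":[0,0,-0.03],"twist":0},{"grip":1,"delta_pos":[0,0,-0.035],"twist":0},{"grip":1,"delta_pos":[0,0,-0.04],"twist":0},{"grip":1,"delta_pos":[0,0,-0.045],"twist":0},{"grip":1,"delta_pos":[0,0,-0.05],"twist":0},{"grip":1,"delta_pos":[0,0,-0.05],"twist":0},{"grip":1,"delta_pos":[0,0,-0.05],"twist":0}]'
python3 -c "
from h import *
o=get_obs();print(o['position'],o['moment'],o['tcp_rot'])"
```

```text
t: 14.58
position: [0.5026, 0.1125, 0.191]
tcp_rot: [3.141, 0.001, -0.134]
contact_force: [-1.0, 1.3, -11.2]
gripper_width: 0.154
[0.50255769 0.11254559 0.19099277] [ 0.3976085   0.27677401 -0.00780612] [ 3.14128420e+00  8.09919143e-04 -1.34252676e-01]
```

```bash
python3 -m pendant '[{"grip":1,"delta_pos":[0,0,-0.005],"twist":0},{"grip":1,"delta_pos":[0,0,-0.01],"twist":0},{"grip":1,"delta_pos":[0,0,-0.015],"twist":0},{"grip":1,"delta_pos":[0,0,-0.02],"twist":0},{"grip":1,"delta_pos":[0,0,-0.025],"twist":0},{"grip":1,"delta_pos":[0,0,-0.03],"twist":0},{"grip":1,"delta_pos":[0,0,-0.035],"twist":0},{"grip":1,"delta_pos":[0,0,-0.04],"twist":0},{"grip":1,"delta_pos":[0,0,-0.045],"twist":0},{"grip":1,"delta_pos":[0,0,-0.05],"twist":0},{"grip":1,"delta_pos":[0,0,-0.055],"twist":0},{"grip":1,"delta_pos":[0,0,-0.06],"twist":0},{"grip":1,"delta_pos":[0,0,-0.065],"twist":0},{"grip":1,"delta_pos":[0,0,-0.07],"twist":0},{"grip":1,"delta_pos":[0,0,-0.075],"twist":0},{"grip":1,"delta_pos":[0,0,-0.08],"twist":0},{"grip":1,"delta_pos":[0,0,-0.085],"twist":0},{"grip":1,"delta_pos":[0,0,-0.09],"twist":0},{"grip":1,"delta_pos":[0,0,-0.095],"twist":0},{"grip":1,"delta_pos":[0,0,-0.1],"twist":0}]'
python3 -c "
from h import *
o=get_obs();print(o['position'],o['moment'],o['tcp_rot'])"
```

```text
t: 17.08
position: [0.5029, 0.1125, 0.1972]
tcp_rot: [3.141, 0.0, -0.134]
contact_force: [-0.2, 0.3, -7.4]
gripper_width: 0.149
[0.50291698 0.11254964 0.19722856] [ 0.01997395 -0.01280073  0.01714102] [ 3.14141270e+00  1.01212721e-04 -1.34146055e-01]
```

```bash
python3 -m pendant '[{"grip":1,"delta_pos":[0,0,-0.01],"twist":0},{"grip":1,"delta_pos":[0,0,-0.02],"twist":0},{"grip":1,"delta_pos":[0,0,-0.03],"twist":0},{"grip":1,"delta_pos":[0,0,-0.04],"twist":0},{"grip":1,"delta_pos":[0,0,-0.05],"twist":0},{"grip":1,"delta_pos":[0,0,-0.06],"twist":0},{"grip":1,"delta_pos":[0,0,-0.07],"twist":0},{"grip":1,"delta_pos":[0,0,-0.085],"twist":0},{"grip":1,"delta_pos":[0,0,-0.1],"twist":0},{"grip":1,"delta_pos":[0,0,-0.115],"twist":0},{"grip":1,"delta_pos":[0,0,-0.13],"twist":0},{"grip":1,"delta_pos":[0,0,-0.145],"twist":0},{"grip":1,"delta_pos":[0,0,-0.16],"twist":0},{"grip":1,"delta_pos":[0,0,-0.17],"twist":0},{"grip":1,"delta_pos":[0,0,-0.18],"twist":0},{"grip":1,"delta_pos":[0,0,-0.185],"twist":0},{"grip":1,"delta_pos":[0,0,-0.19],"twist":0},{"grip":1,"delta_pos":[0,0,-0.19],"twist":0}]'
python3 - <<'E'
from h import *
o=get_obs();print(o['position'],o['moment'],o['tcp_rot'])
s=snapshot("scene");t=snapshot("top");cv2.imwrite("pics/s5.png",s);cv2.imwrite("pics/t5.png",t)
a=cv2.resize(s[150:260,220:350],(650,550),interpolation=cv2.INTER_CUBIC);cv2.imwrite("pics/c5.png",a)
E
```

```text
t: 19.32
position: [0.5029, 0.1126, 0.2087]
tcp_rot: [3.142, -0.0, -0.134]
contact_force: [-0.8, 0.9, -8.0]
gripper_width: 0.145
[0.50293509 0.11260575 0.20871428] [-0.0136778  -0.00988031  0.02449687] [ 3.14155946e+00 -3.94524639e-06 -1.34110981e-01]
```

View pics/c5.png

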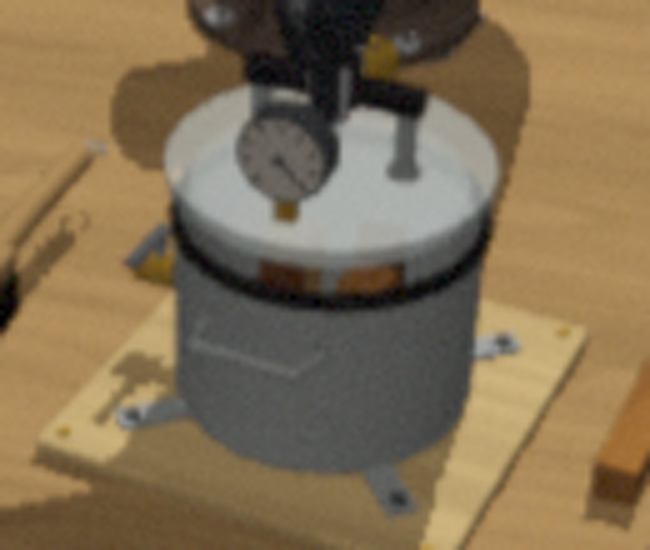

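The lid is off, looks level and sits concentric over the gasket, with blanks visible through the gap. The dial moved from about (276.8,187) to (277,181) px; I check that against a 20 mm rise while holding for the drip.

```bash
for i in 1 2; do python3 -m pendant '[{"grip":1,"delta_pos":[0,0,0],"twist":0},{"grip":1,"delta_pos":[0,0,0],"twist":0},{"grip":1,"delta_pos":[0,0,0],"twist":0},{"grip":1,"delta_pos":[0,0,0],"twist":0},{"grip":1,"delta_pos":[0,0,0],"twist":0},{"grip":1,"delta_pos":[0,0,0],"twist":0},{"grip":1,"delta_pos":[0,0,0],"twist":0},{"grip":1,"delta_pos":[0,0,0],"twist":0},{"grip":1,"delta_pos":[0,0,0],"twist":0},{"grip":1,"delta_pos":[0,0,0],"twist":0},{"grip":1,"delta_pos":[0,0,0],"twist":0},{"grip":1,"delta_pos":[0,0,0],"twist":0},{"grip":1,"delta_pos":[0,0,0],"twist":0},{"grip":1,"delta_pos":[0,0,0],"twist":0},{"grip":1,"delta_pos":[0,0,0],"twist":0},{"grip":1,"delta_pos":[0,0,0],"twist":0},{"grip":1,"delta_pos":[0,0,0],"twist":0},{"grip":1,"delta_pos":[0,0,0],"twist":0},{"grip":1,"delta_pos":[0,0,0],"twist":0},{"grip":1,"delta_pos":[0,0,0],"twist":0}]'; done
python3 - <<'E'
from h import *
A=cv2.cvtColor(cv2.imread("pics/scene0.png"),6); B=cv2.cvtColor(snapshot("scene"),6)
T=A[174:202,264:290]   # gauge template
r=cv2.matchTemplate(B[155:210,255:300],T,cv2.TM_CCOEFF_NORMED);_,v,_,l=cv2.minMaxLoc(r)
y=r[:,l[0]];k=l[1];sub=0.5*(y[k-1]-y[k+1])/(y[k-1]-2*y[k]+y[k+1]) if 0<k<len(y)-1 else 0
print("gauge shift px",l[0]+255-264,k+sub+155-174,"score",v)
for dz in(.015,.02,.025):print(dz,(proj("scene",[.569,.102,.186+dz])-proj("scene",[.569,.102,.186])).round(2))
E
```

```text
t: 21.92
position: [0.503, 0.1126, 0.2087]
tcp_rot: [3.142, -0.0, -0.134]
contact_force: [-1.2, 0.3, -8.3]
gripper_width: 0.145
t: 24.42
position: [0.5029, 0.1126, 0.2087]
tcp_rot: [3.142, -0.0, -0.134]
contact_force: [0.2, 0.1, -8.4]
gripper_width: 0.143
gauge shift px 0 -6.2987213 score 0.8586969971656799
0.015 [ 0.14 -4.95]
0.02 [ 0.19 -6.61]
0.025 [ 0.24 -8.29]
```

```bash
python3 -c "
from station import close_job
print(close_job())"
```

```text
the job is handed in; nothing more can be done
None
```

I unscrewed the vent nut about 215° anticlockwise, then eased the lid off the gasket. The lid is still held over the pot, and I've handed the job in at about 24.5 s of the 67 s.

- **Vent:** the nut's index mark stayed still relative to the jaws, so it did not slip. The gauge needle had fallen before I pulled the lid.
- **Release:** I pulled up at 0.5 mm per step. The force settled to the lid's weight, about 8 N, with no jump in the readings.
- **Hold:** the tool rose 19.9 mm, and the scene camera's gauge shift gives about 19 mm. The tool tilt is 0.00 rad and its sideways drift from the closed position is under 1 mm. It was held still for 5 s to drip.
- **Not measured:** that the lid is level and centred rests on the tool pose and one enlarged view. I did not compare the brush, blanks and chisel before and after, but the arm never went near them at their height.

No check failed. While turning the nut, the sideways force reached about 14 N because the jaws were 1–2 mm off centre, and I corrected this partway through.

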